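# Make up the body and head insert kits for a phantom scan

### The job

Make up the two insert kits for the phantom scans in their grey pocket trays. The body kit, in the three-pocket tray, gets the wide beaker in the biggest pocket, the large fillable sphere in the middle-sized pocket and the white rod in the smallest one; the head kit, in the two-pocket tray, gets the tall beaker, which is stored inside the wide beaker and must be lifted out of it, in the bigger pocket and the small fillable sphere in the smaller one. Stand everything upright on its pocket's floor and let go, and leave the capped vial and the screwdriver where they are.

Things in the scene. Friction and masses are not known exactly. Their poses are not given: they have to be found in the camera images.
- body_tray: Fixed dark grey plastic block, 100 (x) by 226 (y) by 20 mm high, with three round pockets in a row. Origin: centre of the underside; z up. Pockets are 14 mm deep, floor 6 mm above the bench, centres at x = 0: biggest (84 mm across, wide beaker) y = +63 mm; middle-sized (62 mm, large sphere) y = -18 mm; smallest (48 mm, rod) y = -81 mm.
- head_tray: Fixed dark grey plastic block, 78 (x) by 134 (y) by 20 mm high, with two round pockets in a row. Origin: centre of the underside; z up. Pockets are 14 mm deep, floor 6 mm above the bench, centres at x = 0: bigger (62 mm across, tall beaker) y = +28 mm; smaller (48 mm, small sphere) y = -35 mm.
- wide_beaker_center (a point): Wide low beaker of white plastic, a straight open cylinder 66 mm in outer diameter, 54 mm high, wall 3 mm, floor 3 mm thick; it stands on the bench with the tall beaker inside it at the start. 45 g. This point is on its axis, half-way up (27 mm above its underside); z is its axis, up.
- tall_beaker_center (a point): Tall white plastic beaker, a straight open cylinder, 44 mm outer diameter, 92 mm high, wall 2.5 mm, 35 g. At the start it stands loosely inside the wide beaker, on its floor (underside 3 mm above the bench), sticking out 41 mm above that rim. This point: on its axis, half-way up (46 mm above its underside); z is its axis, up.
- large_sphere_ball (a point): Large fillable sphere: a clear acrylic ball 37 mm across on a white stem (8 mm thick) rising from a white round foot 44 mm across and 6 mm thick; stands on the foot, 71 mm high in all, 40 g. This point: the ball's centre, 52.5 mm above the underside; z is its axis, up. Gripped by the ball it hangs upright.
- small_sphere_ball (a point): Small fillable sphere insert: the same with a clear ball 22 mm in diameter, stem 8 mm thick, foot 30 mm across and 6 mm thick, 56 mm high in all, 22 g. This point is the ball's centre, 45 mm above the underside of the foot; z is its axis, up.
- rod_center (a point): Solid white plastic rod, 30 mm in diameter, 80 mm high, with a small dark threaded hole in its top; stands upright on the bench, 120 g. This point is its centre (40 mm above its underside); z is its axis, up.
- vial_center (a point): Bystander: capped amber glass vial with a black cap, 28 mm in diameter, 62 mm high, standing among the stock. Not part of either kit. This point is its centre, 31 mm up.
- screwdriver: Bystander: a screwdriver 190 mm long lying on the bench to the left of the work. Origin under its middle; its x axis runs from handle to tip.
- screw_dish: Bystander: low glass dish, 94 mm across and 16 mm high, with white nylon thumbscrews, fixed on the bench to the right of the work. Origin: centre of the underside.

How it is judged:
By the outcome, as a careful person would: the job done as asked, in the order asked, and still so for the second after the job is handed in, with the robot touching nothing.
It also fails if it takes over 112 s, if anything falls off the work surface, if the arm or the gripper's body presses on something with over 40 N, if the wrist force passes 120 N, or if a joint passes its speed limit or range.

### The arm

A 6-joint arm with a two-finger parallel gripper is mounted at the origin on the work surface. World frame = base frame: x ahead of the robot, y to its left, z up, the work surface at z = 0. Lengths are in m, angles in rad, forces in N, time in s.
With the tool pointing down it reaches from about 0.325 to 1 m from the base axis. Payload 5.1 kg.
Tool frame: the origin (TCP) lies at the very end of the fingers, on their centre line; the grasp point (between the pads) lies r.pinch_z behind it (r.pinch_z is the distance from the TCP to the grasp point, in m); z points along the fingers, y is the line along which they close (so a half turn about z gives the same grasp; the last joint's range is limited). The gripper opens to 85 mm and grips with 20 to 120 N. Pads are 22 mm wide; open, the fingers measure 114 mm over their backs; the gripper's body (76 mm by 85 mm) begins 54 mm behind the grasp point. The pads swing forward as they close: fully open they stand 13 mm farther back than shut.
Start: joints at [-1.31, 0.124, 1.65, -0, 1.367, -0.083], TCP at [0.219, -0.612, 0.231] pointing down, gripper open.
Joint ranges: [-2.61, 2.61], [-1.02, 2.33], [0.03, 2.71], [-1.35, 4.49], [0.32, 2.68], [-2.91, 2.91]. Speed limits (rad/s): [2.57, 2.57, 3.14, 3.14, 3.14, 3.14].

### API

Orientations are given as [roll, pitch, yaw] about the fixed x, y, z axes, in that order (R = Rz(yaw) Ry(pitch) Rx(roll)).
In Python, from workcell import r, cams gives the robot as it stands.
- The arm moves only by the shell command python3 -m pendant 'ROWS' [FORCE]. ROWS is JSON, a list of rows, each an object with "travel": the shift along the tool's x, y, z in units of 40 mm (1.0 is 40 mm), a list of three; "dr": the turn, a rotation vector about the tool's x, y, z in units of 6 degrees (1.0 is 6 degrees), a list of three; "jaw": the opening, from 0 (shut) to 1 (fully open). In form: [{"travel": [x, y, z], "dr": [rx, ry, rz], "jaw": jaw}, ...]. A call has 1 to 20 rows; each row shifts and turns the commanded pose from where the row before left it, along the tool's axes as they then stand; what a row does not reach is not made up. A row lasts 1/12 s, in which the tool goes at most 41.7 mm and 7.16 degrees, less where a joint would pass 70% of its speed; a pose out of reach is approached as far as the arm can. A call is refused whole if a number of a shift passes 1 or a number of a turn 1, either way. A call with a gripper value outside its range is refused whole. The fingers move at their own pace and stop on an object; FORCE is the grip in N (left out, the last holds). Time passes only in rows, so rows that do not move let the fingers close. It gives the time, the measured TCP pose, the force, the opening and the grip force at its end, in the units of the state.
- r.state(): the state, without advancing time (a new reading comes with each control period).
- cams.get_image(name): name is "scene" or "side" or "wrist"; returns the picture (480x640x3 uint8, red, green, blue); there is no depth.
- cams.camera_info(name): a dict with "fov_y" (degrees; the focal length in pixels is half the picture's height over the tangent of half this angle, whatever the lens; pixels are square), "cx", "cy" (the principal point, pixels), "R" (3x3) and "t" (3): a world point X has camera coordinates R X + t; the wrist camera has in their place "mount" (4x4, takes a point from camera to tool coordinates, whose origin is the TCP and whose axes are the flange's). Camera axes: x right, y down, z forward; pixel columns grow to the right and rows downward; lengths in m; the calibration is good to about 2 mm. A picture is of the moment at which its call begins: read the wrist's pose just before it. camera_info takes no time and is no camera call.
- r.hand_in(): hands the job in; it is judged then, once.
The state is a dict: "clock": time; "joint_pos": joint angles; "joint_velocities": joint speeds; "joint_torque": joint torques, N m; "tool_pos": TCP position; "tool_rot": TCP orientation; "contact_force": force on the tool from outside, world axes, zero at the start; "ft_torque": the same for the moment, N m; "opening": finger opening in m; "gripper_force": force on a finger pad.
Only numpy, scipy, OpenCV 4.12 (cv2) and the standard library are available. Lean on these libraries where they do the work, as an engineer would, in place of code of your own. Each camera call takes 0.05 s, during which the arm holds its last target. There are 200 camera calls.

## Working session

There is one attempt and no reset: what is moved stays moved. The work goes in short steps, Python scripts to look and compute and a shell command to move; the robot and the scene stay as the last step left them, time stands still between calls to the robot, and variables do not carry over. Pictures are saved under pics/ and viewed, at most 14 in all, crops included, and the job is handed in when it is done.

```bash
ls; mkdir -p pics; python3 - <<'E'
from workcell import r,cams
import cv2
print(r.state(), r.pinch_z)
for n in ["scene","side","wrist"]:
    cv2.imwrite(f"pics/{n}0.png",cams.get_image(n)[:,:,::-1]); print(n,cams.camera_info(n))
E
```

```text
pics
{'clock': 0.0, 'joint_pos': array([-1.30959818e+00,  1.24517103e-01,  1.65165850e+00, -3.82513837e-06,
        1.36746945e+00, -8.25913531e-02]), 'joint_velocities': array([-9.33015553e-04,  3.43708882e-04,  5.18791372e-04,  8.54275608e-04,
       -4.75310727e-05, -1.72931936e-03]), 'joint_torque': array([ 1.42412933e-03, -4.23612964e+01, -3.65452516e+01,  7.37677311e-06,
        6.81641512e-03, -6.96834718e-06]), 'tool_pos': array([ 0.2189098 , -0.61139544,  0.2300544 ]), 'tool_rot': array([-3.13954693e+00, -1.65586257e-04,  3.43790112e-01]), 'contact_force': array([ 0.26223561, -0.25003219,  1.1938729 ]), 'ft_torque': array([ 0.0712005 , -0.03230555,  0.01771559]), 'gripper_force': 0.0, 'opening': 0.08518533811285141} 0.0187
scene {'fov_y': 46.2488979425156, 'cx': 318.02068571522904, 'cy': 235.280294907722, 'R': array([[-0.53301031,  0.84603887, -0.01087368],
       [ 0.6563292 ,  0.40531313, -0.63635937],
       [-0.53397752, -0.34632282, -0.7713161 ]]), 't': array([ 0.26447301, -0.27337422,  1.68176212])}
side {'fov_y': 42.81036654266275, 'cx': 329.1074296357329, 'cy': 244.69784970560355, 'R': array([[-0.97007859, -0.2427404 , -0.00496332],
       [-0.13298327,  0.54833081, -0.82562024],
       [ 0.20313293, -0.80025647, -0.56420439]]), 't': array([0.46539837, 0.11285224, 1.38413199])}
wrist {'fov_y': 71.05544302403578, 'cx': 316.41872840183123, 'cy': 241.88660289441452, 'mount': array([[ 4.50252732e-04, -9.54708950e-01, -2.97540950e-01,
         7.73068392e-02],
       [ 9.99999759e-01,  2.72720069e-04,  6.38178819e-04,
        -9.99595002e-04],
       [-5.28129642e-04, -2.97541166e-01,  9.54708843e-01,
        -1.42388695e-01],
       [ 0.00000000e+00,  0.00000000e+00,  0.00000000e+00,
         1.00000000e+00]])}
```

View pics/scene0.png

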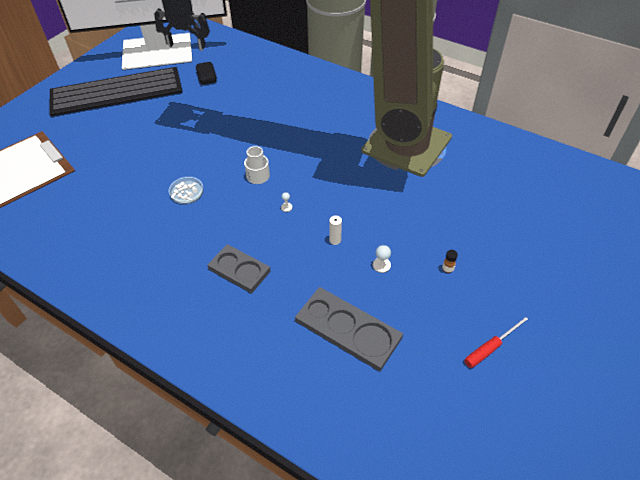

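View pics/side0.png

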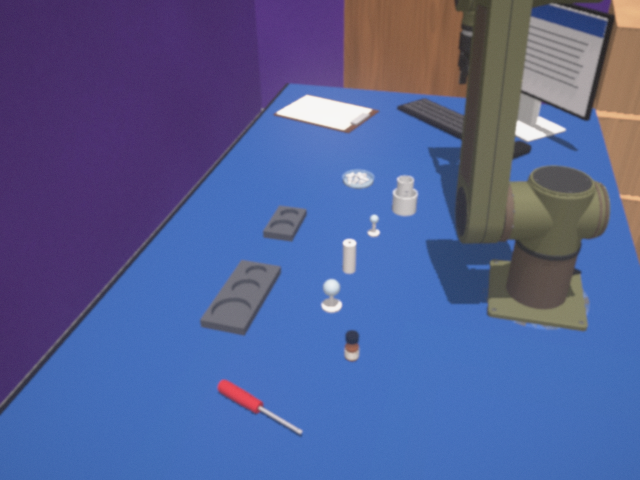

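The scene picture shows the nested beakers at (256,165), small sphere (286,200), rod (336,230), large sphere (383,257), vial (450,262), and trays at (240,268) and (350,328). The side picture agrees. I'll enlarge both for pixel readings.

```bash
python3 - <<'E'
import cv2
a=cv2.imread("pics/scene0.png")[140:370,190:490]; cv2.imwrite("pics/sc.png",cv2.resize(a,None,fx=2.6,fy=2.6,interpolation=cv2.INTER_CUBIC))
a=cv2.imread("pics/side0.png")[165:365,195:455]; cv2.imwrite("pics/sd.png",cv2.resize(a,None,fx=3,fy=3,interpolation=cv2.INTER_CUBIC))
E
```

```text
(no output)
```

View pics/sc.png

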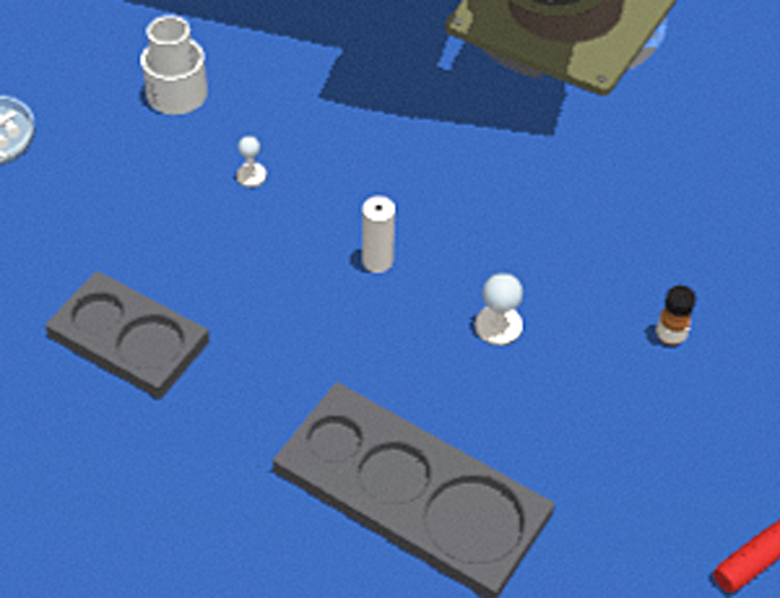

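View pics/sd.png

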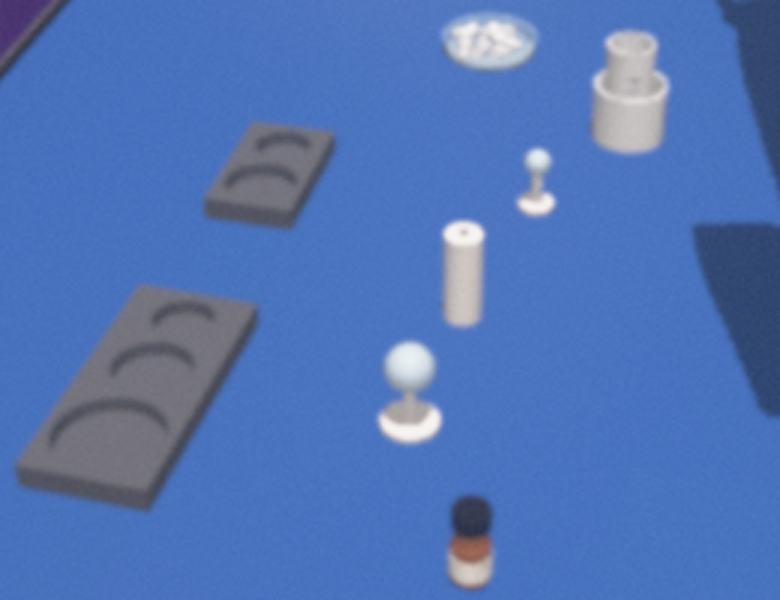

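The enlarged scene shows rod top (379,208), large ball (503,292), small ball (249,146), tall rim (169,30), plus tray corners. The side crop has rod top (463,234), large ball (410,367), small ball (538,160), tall rim (631,42).

```bash
cat > h.py <<'E'
import numpy as np, cv2
from workcell import r,cams
from scipy.spatial.transform import Rotation as Ro
def wpose(): 
    s=r.state(); return Ro.from_euler('xyz',s['tool_rot']).as_matrix(), s['tool_pos']
def ray(n,u,v,pose=None):
    c=cams.camera_info(n); f=240/np.tan(np.radians(c['fov_y']/2))
    d=np.array([(u-c['cx'])/f,(v-c['cy'])/f,1])
    if n=="wrist":
        R,p=pose; M=c['mount']; return R@M[:3,3]+p, R@M[:3,:3]@d
    return -c['R'].T@c['t'], c['R'].T@d
def at(n,u,v,z,pose=None):
    o,d=ray(n,u,v,pose); return (o+d*(z-o[2])/d[2])[:2]
E
python3 - <<'E'
from h import *
np.set_printoptions(precision=4,suppress=True)
P={'tall':((169,30),(631,42),.095),'wide':((174,62),(630,83),.054),'small':((249,146),(538,160),.045),'rod':((379,208),(463,234),.08),'large':((503,292),(410,367),.0525),'vial':((681,295),(471,508),.062)}
for k,(a,b,z) in P.items():
    print(k,at("scene",190+a[0]/2.6,140+a[1]/2.6,z),at("side",195+b[0]/3,165+b[1]/3,z))
for k,A,B in (('body',[(337,385),(553,505),(494,590),(275,462)],[(258,308),(151,496),(18,465),(141,287)]),('head',[(98,273),(208,334),(159,390),(48,325)],[(335,134),(293,217),(207,203),(256,123)])):
  for n,C in(("scene",A),("side",B)):
    q=np.array([at(n,190+a/2.6,140+b/2.6,.02) if n=="scene" else at(n,195+a/3,165+b/3,.02) for a,b in C])
    y=q[1]+q[2]-q[0]-q[3]; print(k,n,q.mean(0),'yaw of tray',np.degrees(np.arctan2(-y[0],y[1])),np.linalg.norm(y)/2)
E
```

```text
tall [ 0.345  -0.2964] [ 0.3439 -0.3005]
wide [ 0.3482 -0.2924] [ 0.3419 -0.2993]
small [ 0.4012 -0.1602] [ 0.4009 -0.1642]
rod [0.4298 0.011 ] [0.4283 0.0113]
large [0.4373 0.1502] [0.4369 0.1475]
vial [0.3616 0.2932] [0.3605 0.2923]
body scene [0.6399 0.1717] yaw of tray -1.7578726350076166 0.221608856056441
body side [0.6332 0.1726] yaw of tray -1.6641812043375104 0.22295675820754207
head scene [ 0.6384 -0.1381] yaw of tray -1.6401854880159714 0.13316548078198734
head side [ 0.6305 -0.1368] yaw of tray 0.5450247316064619 0.13764096462227463
```

```bash
python3 -m pendant '[{"travel":[0,0,0],"dr":[0,0,-0.975],"jaw":1},{"travel":[0,0,0],"dr":[0,0,-0.975],"jaw":1},{"travel":[0,0,0],"dr":[0,0,-0.975],"jaw":1},{"travel":[0,0,0],"dr":[0,0,-0.975],"jaw":1},{"travel":[0,0,0],"dr":[0,0,-0.975],"jaw":1},{"travel":[0,0,0],"dr":[0,0,-0.975],"jaw":1},{"travel":[0,0,0],"dr":[0,0,-0.975],"jaw":1},{"travel":[0,0,0],"dr":[0,0,-0.975],"jaw":1},{"travel":[0,0,0],"dr":[0,0,-0.975],"jaw":1},{"travel":[0,0,0],"dr":[0,0,-0.975],"jaw":1},{"travel":[0,0,0],"dr":[0,0,-0.975],"jaw":1},{"travel":[0,0,0],"dr":[0,0,-0.975],"jaw":1},{"travel":[0.9,0.36,0],"dr":[0,0,0],"jaw":1},{"travel":[0.9,0.36,0],"dr":[0,0,0],"jaw":1},{"travel":[0.9,0.36,0],"dr":[0,0,0],"jaw":1},{"travel":[0.9,0.36,0],"dr":[0,0,0],"jaw":1},{"travel":[0.9,0.36,0],"dr":[0,0,0],"jaw":1},{"travel":[0.9,0.36,0],"dr":[0,0,0],"jaw":1},{"travel":[0.9,0.36,0],"dr":[0,0,0],"jaw":1},{"travel":[0,0,0],"dr":[0,0,0],"jaw":1}]' 40; python3 - <<'E'
from h import *
R,p=wpose(); print(p,r.state()['tool_rot'])
im=cams.get_image("wrist"); cv2.imwrite("pics/w1.png",im[:,:,::-1])
E
```

```text
clock: 1.82
tool_pos: [0.3219, -0.3552, 0.2309]
tool_rot: [3.141, -0.002, 1.574]
contact_force: [0.5, -0.2, -0.2]
opening: 0.0855
gripper_force: 0.0
[ 0.32186742 -0.35519272  0.23085439] [ 3.14070560e+00 -2.39871296e-03  1.57400573e+00]
```

View pics/w1.png

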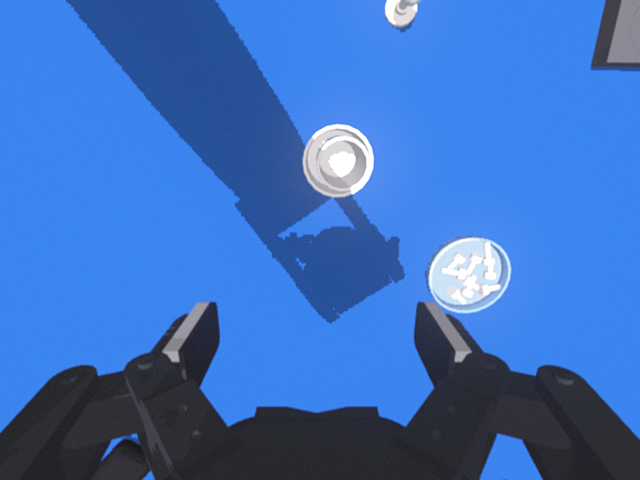

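Wrist view: wide rim centred near (338,160), tall rim near (344,163); screw dish at (469,275), small sphere at (401,10).

```bash
python3 - <<'E'
from h import *
P=wpose(); print(at("wrist",344,163,.095,P),at("wrist",338,160,.054,P),P[1])
E
```

```text
[ 0.34433941 -0.30023272] [ 0.34202031 -0.30048843] [ 0.32119924 -0.35757709  0.23112932]
```

```bash
python3 -m pendant '[{"travel":[0.72,0.29,0],"dr":[0,0,0],"jaw":1},{"travel":[0.72,0.29,0],"dr":[0,0,0],"jaw":1},{"travel":[0,0,0.856],"dr":[0,0,0],"jaw":1},{"travel":[0,0,0.856],"dr":[0,0,0],"jaw":1},{"travel":[0,0,0.856],"dr":[0,0,0],"jaw":1},{"travel":[0,0,0.856],"dr":[0,0,0],"jaw":1},{"travel":[0,0,0.856],"dr":[0,0,0],"jaw":1},{"travel":[0,0,0],"dr":[0,0,0],"jaw":1},{"travel":[0,0,0],"dr":[0,0,0],"jaw":0.3},{"travel":[0,0,0],"dr":[0,0,0],"jaw":0.3},{"travel":[0,0,0],"dr":[0,0,0],"jaw":0.3},{"travel":[0,0,0],"dr":[0,0,0],"jaw":0.3},{"travel":[0,0,0],"dr":[0,0,0],"jaw":0.3},{"travel":[0,0,0],"dr":[0,0,0],"jaw":0.3},{"travel":[0,0,0],"dr":[0,0,0],"jaw":0.3},{"travel":[0,0,0],"dr":[0,0,0],"jaw":0.3}]' 35
```

```text
clock: 3.2
tool_pos: [0.3449, -0.3045, 0.0631]
tool_rot: [3.139, 0.004, 1.569]
contact_force: [-1.9, -0.6, 7.6]
opening: 0.0424
gripper_force: 37.2
```

```bash
python3 -m pendant '[{"travel":[0,0,-0.5],"dr":[0,0,0],"jaw":0.3},{"travel":[0,0,-0.7],"dr":[0,0,0],"jaw":0.3},{"travel":[0,0,-0.8],"dr":[0,0,0],"jaw":0.3},{"travel":[0,0,-0.8],"dr":[0,0,0],"jaw":0.3},{"travel":[0.4,0.7,0],"dr":[0,0,0],"jaw":0.3},{"travel":[0.5,0.8,0],"dr":[0,0,0],"jaw":0.3},{"travel":[0.5,0.8,0],"dr":[0,0,0],"jaw":0.3},{"travel":[0.5,0.8,0],"dr":[0,0,0],"jaw":0.3},{"travel":[0.5,0.8,0],"dr":[0,0,0],"jaw":0.3},{"travel":[0.5,0.8,0],"dr":[0,0,0],"jaw":0.3},{"travel":[0.5,0.8,0],"dr":[0,0,0],"jaw":0.3},{"travel":[0.5,0.8,0],"dr":[0,0,0],"jaw":0.3},{"travel":[0.5,0.8,0],"dr":[0,0,0],"jaw":0.3},{"travel":[0.4,0.2,0],"dr":[0,0,0],"jaw":0.3},{"travel":[0,0,0],"dr":[0,0,0],"jaw":0.3}]'; python3 - <<'E'
from h import *
P=wpose(); print(P[1],r.state()['tool_rot'])
im=cams.get_image("wrist"); cv2.imwrite("pics/w2.png",im[:,:,::-1])
E
```

```text
clock: 4.45
tool_pos: [0.6383, -0.108, 0.1729]
tool_rot: [3.14, -0.001, 1.573]
contact_force: [-0.8, -0.8, -0.3]
opening: 0.0424
gripper_force: 36.7
[ 0.63827655 -0.10804863  0.172948  ] [ 3.13971677e+00 -8.41119243e-04  1.57288384e+00]
```

View pics/w2.png

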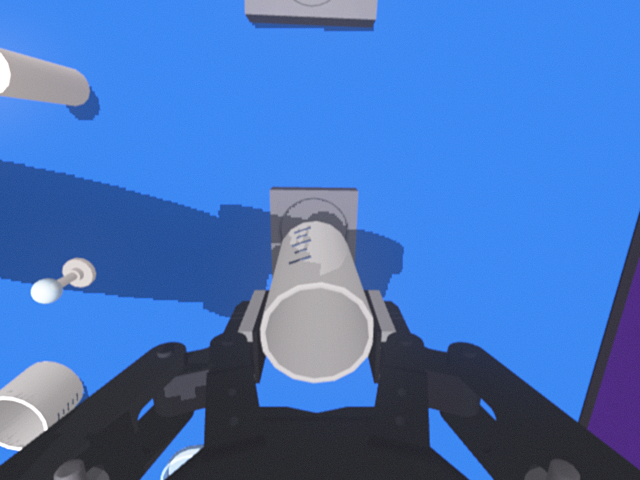

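Held beaker hangs straight; head tray's far top corners are at (270,188) and (357,188), body tray's near top corners at (247,15) and (377,19).

```bash
python3 - <<'E'
from h import *
P=wpose(); print(P[1])
for u,v in((270,188),(357,188),(247,15),(377,19)): print(at("wrist",u,v,.02,P))
print(at("wrist",317,332,P[1][2]+.035,P))
E
```

```text
[ 0.63701433 -0.10958925  0.17274103]
[ 0.59738997 -0.0749838 ]
[ 0.67359785 -0.07486227]
[0.5850943  0.05609218]
[0.68399336 0.05365215]
[ 0.63813214 -0.10020718]
```

```bash
python3 -m pendant '[{"travel":[-0.15,-0.05,0.5],"dr":[0,0,0],"jaw":0.3},{"travel":[0,0,0.7],"dr":[0,0,0],"jaw":0.3},{"travel":[0,0,0.7],"dr":[0,0,0],"jaw":0.3},{"travel":[0,0,0.4],"dr":[0,0,0],"jaw":0.3},{"travel":[0,0,0.2],"dr":[0,0,0],"jaw":0.3},{"travel":[0,0,0.15],"dr":[0,0,0],"jaw":0.3},{"travel":[0,0,0],"dr":[0,0,0],"jaw":0.3},{"travel":[0,0,0],"dr":[0,0,0],"jaw":0.3}]'
```

```text
clock: 5.17
tool_pos: [0.6347, -0.1179, 0.0678]
tool_rot: [3.139, 0.001, 1.568]
contact_force: [-0.4, -0.1, 0.5]
opening: 0.0426
gripper_force: 35.5
```

```bash
python3 -m pendant '[{"travel":[0,0,0.05],"dr":[0,0,0],"jaw":0.3},{"travel":[0,0,0.04],"dr":[0,0,0],"jaw":0.3},{"travel":[0,0,0],"dr":[0,0,0],"jaw":0.3}]'; python3 - <<'E'
from h import *
a=cams.get_image("scene")[220:320,180:310]; b=cams.get_image("side")[180:270,230:340]
cv2.imwrite("pics/c3.png",cv2.resize(np.hstack([cv2.resize(a,(400,400)),cv2.resize(b,(400,400))])[:,:,::-1],None,fx=1,fy=1))
E
```

```text
clock: 5.42
tool_pos: [0.6353, -0.1177, 0.0659]
tool_rot: [3.139, 0.001, 1.569]
contact_force: [-4.4, -0.4, 9.1]
opening: 0.0424
gripper_force: 36.6
```

View pics/c3.png

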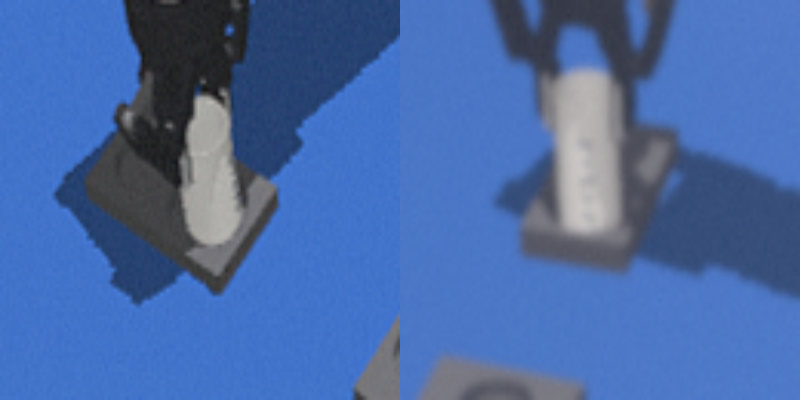

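Contact with the pocket floor at the expected height, beaker upright and central in its pocket. Releasing and going to the wide beaker.

```bash
python3 -m pendant '[{"travel":[0,0,-0.05],"dr":[0,0,0],"jaw":0.5},{"travel":[0,0,0],"dr":[0,0,0],"jaw":0.8},{"travel":[0,0,0],"dr":[0,0,0],"jaw":1},{"travel":[0,0,0],"dr":[0,0,0],"jaw":1},{"travel":[0,0,-0.35],"dr":[0,0,0],"jaw":1},{"travel":[0,0,-0.6],"dr":[0,0,0],"jaw":1},{"travel":[0,0,-0.6],"dr":[0,0,0],"jaw":1},{"travel":[-0.4,-0.7,0],"dr":[0,0,0],"jaw":1},{"travel":[-0.5,-0.8,0],"dr":[0,0,0],"jaw":1},{"travel":[-0.5,-0.8,0],"dr":[0,0,0],"jaw":1},{"travel":[-0.5,-0.8,0],"dr":[0,0,0],"jaw":1},{"travel":[-0.5,-0.8,0],"dr":[0,0,0],"jaw":1},{"travel":[-0.5,-0.8,0],"dr":[0,0,0],"jaw":1},{"travel":[-0.5,-0.8,0],"dr":[0,0,0],"jaw":1},{"travel":[-0.5,-0.8,0],"dr":[0,0,0],"jaw":1},{"travel":[-0.5,-0.8,0],"dr":[0,0,0],"jaw":1},{"travel":[-0.2,-0.2,0],"dr":[0,0,0],"jaw":1},{"travel":[0,0,0],"dr":[0,0,0],"jaw":1}]'; python3 - <<'E'
from h import *
P=wpose(); print(P[1],r.state()['tool_rot'])
im=cams.get_image("wrist"); cv2.imwrite("pics/w4.png",im[:,:,::-1])
E
```

```text
clock: 7.02
tool_pos: [0.3401, -0.3021, 0.1275]
tool_rot: [3.141, 0.001, 1.565]
contact_force: [0.4, -0.7, 0.2]
opening: 0.0854
gripper_force: 0.0
[ 0.34012497 -0.30212303  0.12745804] [3.14075274e+00 1.39623190e-03 1.56484621e+00]
```

View pics/w4.png

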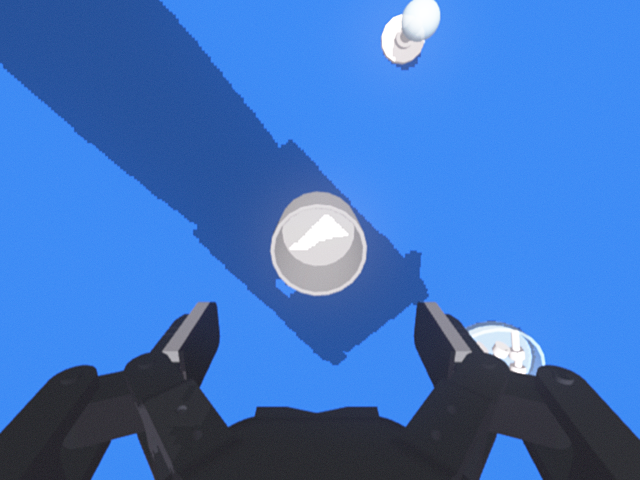

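Wide beaker rim centre at (319,250), nicely between the fingers; small ball at (421,18); dish to the right at (505,350).

```bash
python3 - <<'E'
from h import *
P=wpose(); print(P[1],at("wrist",319,250,.054,P),at("wrist",421,18,.045,P),at("wrist",505,367,.016,P))
E
```

```text
[ 0.34130861 -0.30139898  0.12743128] [ 0.34413241 -0.2972191 ] [ 0.40364937 -0.15848182] [ 0.51093983 -0.42165329]
```

```bash
python3 -m pendant '[{"travel":[0.1,0.07,0.7],"dr":[0,0,0],"jaw":1},{"travel":[0,0,0.8],"dr":[0,0,0],"jaw":1},{"travel":[0,0,0.8],"dr":[0,0,0],"jaw":1},{"travel":[0,0,0.36],"dr":[0,0,0],"jaw":1},{"travel":[0,0,0],"dr":[0,0,0],"jaw":1},{"travel":[0,0,0],"dr":[0,0,0],"jaw":0.5},{"travel":[0,0,0],"dr":[0,0,0],"jaw":0.5},{"travel":[0,0,0],"dr":[0,0,0],"jaw":0.5},{"travel":[0,0,0],"dr":[0,0,0],"jaw":0.5},{"travel":[0,0,0],"dr":[0,0,0],"jaw":0.5},{"travel":[0,0,0],"dr":[0,0,0],"jaw":0.5}]'
```

```text
clock: 7.98
tool_pos: [0.3457, -0.2976, 0.0218]
tool_rot: [3.139, 0.002, 1.569]
contact_force: [1.6, 0.4, 5.0]
opening: 0.0652
gripper_force: 39.3
```

```bash
python3 -m pendant '[{"travel":[0,0,-0.5],"dr":[0,0,0],"jaw":0.5},{"travel":[0,0,-0.9],"dr":[0,0,0],"jaw":0.5},{"travel":[0,0,-0.9],"dr":[0,0,0],"jaw":0.5},{"travel":[0.5,0.3,0],"dr":[0,0,0],"jaw":0.5},{"travel":[0.83,0.46,0],"dr":[0,0,0],"jaw":0.5},{"travel":[0.83,0.46,0],"dr":[0,0,0],"jaw":0.5},{"travel":[0.83,0.46,0],"dr":[0,0,0],"jaw":0.5},{"travel":[0.83,0.46,0],"dr":[0,0,0],"jaw":0.5},{"travel":[0.83,0.46,0],"dr":[0,0,0],"jaw":0.5},{"travel":[0.83,0.46,0],"dr":[0,0,0],"jaw":0.5},{"travel":[0.83,0.46,0],"dr":[0,0,0],"jaw":0.5},{"travel":[0.83,0.46,0],"dr":[0,0,0],"jaw":0.5},{"travel":[0.83,0.46,0],"dr":[0,0,0],"jaw":0.5},{"travel":[0.83,0.46,0],"dr":[0,0,0],"jaw":0.5},{"travel":[0.83,0.46,0],"dr":[0,0,0],"jaw":0.5},{"travel":[0.83,0.46,0],"dr":[0,0,0],"jaw":0.5},{"travel":[0.5,0.3,0],"dr":[0,0,0],"jaw":0.5},{"travel":[0,0,0],"dr":[0,0,0],"jaw":0.5},{"travel":[0,0,0],"dr":[0,0,0],"jaw":0.5}]'; python3 - <<'E'
from h import *
P=wpose(); print(P[1],r.state()['tool_rot'])
im=cams.get_image("wrist"); cv2.imwrite("pics/w5.png",im[:,:,::-1])
E
```

```text
clock: 9.57
tool_pos: [0.5899, 0.1422, 0.1117]
tool_rot: [-3.141, 0.001, 1.571]
contact_force: [0.2, 0.1, -1.0]
opening: 0.0656
gripper_force: 39.4
[0.5898872  0.14217784 0.11165276] [-3.14056028e+00  5.28826393e-04  1.57099262e+00]
```

View pics/w5.png

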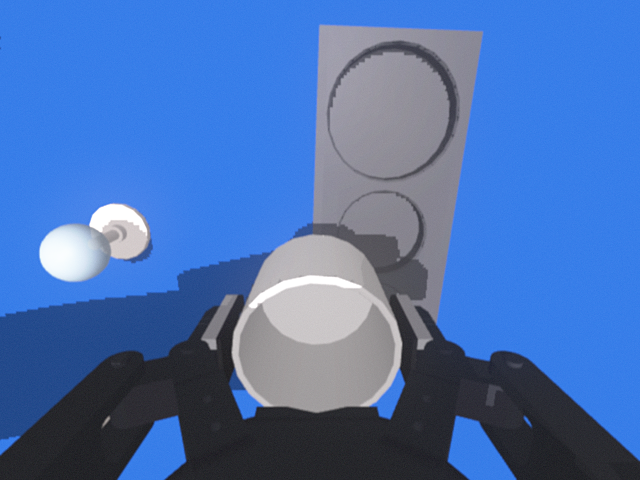

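Big pocket rim centred at (394,110), middle pocket (381,231), tray corners (319,25) and (483,31); large ball at (75,252).

```bash
python3 - <<'E'
from h import *
P=wpose(); print(P[1])
for u,v,z in((394,110,.02),(381,231,.02),(319,25,.02),(483,31,.02),(75,252,.0525)): print(at("wrist",u,v,z,P))
E
```

```text
[0.58943196 0.14125755 0.11153158]
[0.64068419 0.23525306]
[0.63686838 0.15377765]
[0.59191835 0.28340651]
[0.69181164 0.28012039]
[0.43716843 0.14903772]
```

```bash
python3 -m pendant '[{"travel":[0.77,0.42,0],"dr":[0,0,0],"jaw":0.5},{"travel":[0.77,0.42,0],"dr":[0,0,0],"jaw":0.5},{"travel":[0.76,0.42,0],"dr":[0,0,0],"jaw":0.5},{"travel":[0,0,0.5],"dr":[0,0,0],"jaw":0.5},{"travel":[0,0,0.6],"dr":[0,0,0],"jaw":0.5},{"travel":[0,0,0.5],"dr":[0,0,0],"jaw":0.5},{"travel":[0,0,0.25],"dr":[0,0,0],"jaw":0.5},{"travel":[0,0,0.15],"dr":[0,0,0],"jaw":0.5},{"travel":[0,0,0.05],"dr":[0,0,0],"jaw":0.5},{"travel":[0,0,0],"dr":[0,0,0],"jaw":0.5},{"travel":[0,0,0],"dr":[0,0,0],"jaw":0.5}]'
```

```text
clock: 10.53
tool_pos: [0.6415, 0.2331, 0.0317]
tool_rot: [3.139, -0.001, 1.568]
contact_force: [0.2, 0.6, -0.5]
opening: 0.0655
gripper_force: 39.4
```

```bash
python3 -m pendant '[{"travel":[0,0,0.04],"dr":[0,0,0],"jaw":0.5},{"travel":[0,0,0.03],"dr":[0,0,0],"jaw":0.5},{"travel":[0,0,0],"dr":[0,0,0],"jaw":0.5},{"travel":[0,0,0],"dr":[0,0,0],"jaw":0.5}]'
```

```text
clock: 10.87
tool_pos: [0.6409, 0.2334, 0.0279]
tool_rot: [3.141, -0.0, 1.569]
contact_force: [-0.2, 0.0, 1.1]
opening: 0.0652
gripper_force: 39.5
```

```bash
python3 -m pendant '[{"travel":[0,0,0.03],"dr":[0,0,0],"jaw":0.5},{"travel":[0,0,0],"dr":[0,0,0],"jaw":0.9},{"travel":[0,0,0],"dr":[0,0,0],"jaw":1},{"travel":[0,0,0],"dr":[0,0,0],"jaw":1},{"travel":[0,0,0],"dr":[0,0,0],"jaw":1},{"travel":[0,0,-0.3],"dr":[0,0,0],"jaw":1},{"travel":[0,0,-0.6],"dr":[0,0,0],"jaw":1},{"travel":[0,0,-0.7],"dr":[0,0,0],"jaw":1},{"travel":[-0.35,-0.85,0],"dr":[0,0,0],"jaw":1},{"travel":[-0.35,-0.85,0],"dr":[0,0,0],"jaw":1},{"travel":[-0.35,-0.85,0],"dr":[0,0,0],"jaw":1},{"travel":[-0.35,-0.85,0],"dr":[0,0,0],"jaw":1},{"travel":[-0.35,-0.85,0],"dr":[0,0,0],"jaw":1},{"travel":[-0.35,-0.85,0],"dr":[0,0,0],"jaw":1},{"travel":[0,0,0],"dr":[0,0,0],"jaw":1}]'; python3 - <<'E'
from h import *
P=wpose(); print(P[1],r.state()['tool_rot'])
im=cams.get_image("wrist"); cv2.imwrite("pics/w6.png",im[:,:,::-1])
E
```

```text
clock: 12.12
tool_pos: [0.4291, 0.1477, 0.0875]
tool_rot: [-3.135, 0.002, 1.569]
contact_force: [0.0, -0.2, -2.0]
opening: 0.0854
gripper_force: 0.0
[0.42907374 0.14766689 0.08753887] [-3.13452456e+00  1.80451674e-03  1.56880908e+00]
```

View pics/w6.png

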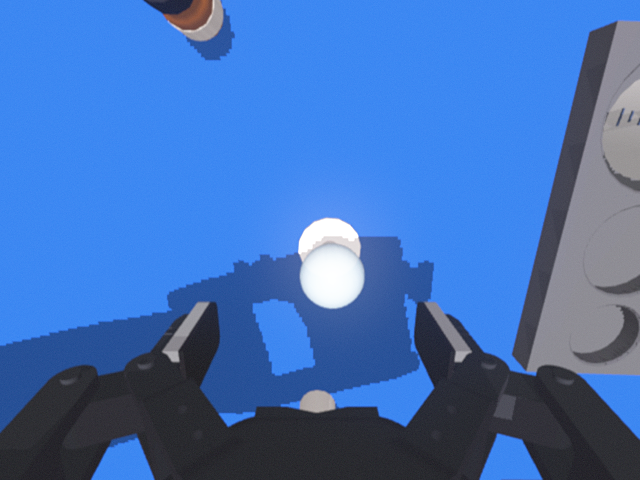

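Ball at (332,275) between the open fingers; wide beaker stands in its pocket at the right.

```bash
python3 - <<'E'
from h import *
P=wpose(); b=at("wrist",332,275,.0525,P); print(P[1],b,(b-P[1][:2])/.04, (P[1][2]-.0315)/.04)
E
```

```text
[0.43281533 0.14867074 0.08917974] [0.44266973 0.15015294] [0.24635995 0.03705503] 1.4419934876728195
```

```bash
python3 -m pendant '[{"travel":[0.04,0.18,0.5],"dr":[0,0,0],"jaw":1},{"travel":[0,0,0.6],"dr":[0,0,0],"jaw":1},{"travel":[0,0,0.35],"dr":[0,0,0],"jaw":1},{"travel":[0,0,0],"dr":[0,0,0],"jaw":1},{"travel":[0,0,0],"dr":[0,0,0],"jaw":0.2},{"travel":[0,0,0],"dr":[0,0,0],"jaw":0.2},{"travel":[0,0,0],"dr":[0,0,0],"jaw":0.2},{"travel":[0,0,0],"dr":[0,0,0],"jaw":0.2},{"travel":[0,0,0],"dr":[0,0,0],"jaw":0.2},{"travel":[0,0,0],"dr":[0,0,0],"jaw":0.2},{"travel":[0,0,0],"dr":[0,0,0],"jaw":0.2},{"travel":[0,0,0],"dr":[0,0,0],"jaw":0.2},{"travel":[0,0,0],"dr":[0,0,0],"jaw":0.2},{"travel":[0,0,0],"dr":[0,0,0],"jaw":0.2}]' 30
```

```text
clock: 13.33
tool_pos: [0.4448, 0.1515, 0.0335]
tool_rot: [3.139, -0.001, 1.569]
contact_force: [-0.5, -0.6, 5.9]
opening: 0.0353
gripper_force: 29.6
```

```bash
python3 -m pendant '[{"travel":[0,0,-0.4],"dr":[0,0,0],"jaw":0.2},{"travel":[0,0,-0.8],"dr":[0,0,0],"jaw":0.2},{"travel":[0,0.5,0],"dr":[0,0,0],"jaw":0.2},{"travel":[0,0.8,0],"dr":[0,0,0],"jaw":0.2},{"travel":[0,0.8,0],"dr":[0,0,0],"jaw":0.2},{"travel":[0,0.8,0],"dr":[0,0,0],"jaw":0.2},{"travel":[0,0.8,0],"dr":[0,0,0],"jaw":0.2},{"travel":[0,0.8,0],"dr":[0,0,0],"jaw":0.2},{"travel":[0,0.4,0],"dr":[0,0,0],"jaw":0.2},{"travel":[0,0,0],"dr":[0,0,0],"jaw":0.2},{"travel":[0,0,0],"dr":[0,0,0],"jaw":0.2}]'; python3 - <<'E'
from h import *
print(np.mean([(cams.camera_info("side"),wpose()[1])[1] for i in range(5)],0))
P=wpose(); im=cams.get_image("wrist"); cv2.imwrite("pics/w7.png",im[:,:,::-1])
E
```

```text
clock: 14.25
tool_pos: [0.6395, 0.1507, 0.0793]
tool_rot: [-3.14, 0.0, 1.569]
contact_force: [-0.4, 0.4, -0.4]
opening: 0.0353
gripper_force: 30.2
[0.63945709 0.15068298 0.07932032]
```

View pics/w7.png

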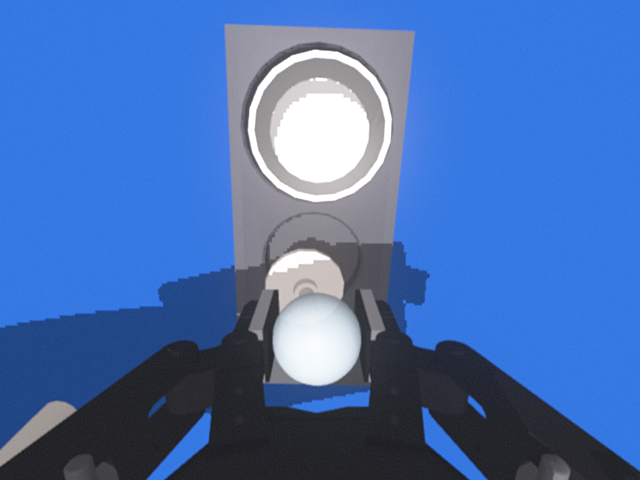

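Foot centre at (304,285), middle pocket rim spans 264–361 with top at 212, so its centre is about (312,257); the wide beaker is centred in its pocket.

```bash
python3 - <<'E'
from h import *
P=wpose(); print(P[1])
for n,u,v,z in(("pocket",312,257,.02),("top",312,212,.02),("L",264,257,.02),("Rr",361,257,.02),("foot",304,285,.052),("ball",317,340,.0525+.046),("wide",319,127,.06)): print(n,at("wrist",u,v,z,P))
E
```

```text
[0.63857165 0.15078228 0.07921287]
pocket [0.63659128 0.15512628]
top [0.6367458 0.1843591]
L [0.60599104 0.15514556]
Rr [0.66780959 0.15510661]
foot [0.63262681 0.15034356]
ball [0.63979993 0.14634819]
wide [0.64076865 0.23248106]
```

```bash
python3 -m pendant '[{"travel":[0.08,0.1,0],"dr":[0,0,0],"jaw":0.2},{"travel":[0,0,0.35],"dr":[0,0,0],"jaw":0.2},{"travel":[0,0,0.35],"dr":[0,0,0],"jaw":0.2},{"travel":[0,0,0.2],"dr":[0,0,0],"jaw":0.2},{"travel":[0,0,0.1],"dr":[0,0,0],"jaw":0.2},{"travel":[0,0,0.03],"dr":[0,0,0],"jaw":0.2},{"travel":[0,0,0],"dr":[0,0,0],"jaw":0.2},{"travel":[0,0,0],"dr":[0,0,0],"jaw":0.2}]'
```

```text
clock: 14.97
tool_pos: [0.6419, 0.1543, 0.0396]
tool_rot: [-3.137, 0.0, 1.569]
contact_force: [-8.2, 0.3, 10.9]
opening: 0.0353
gripper_force: 31.0
```

```bash
python3 -m pendant '[{"travel":[0,0,0],"dr":[0,0,0],"jaw":0.46},{"travel":[0,0,0],"dr":[0,0,0],"jaw":0.55},{"travel":[0,0,0],"dr":[0,0,0],"jaw":0.8},{"travel":[0,0,0],"dr":[0,0,0],"jaw":1},{"travel":[0,0,0],"dr":[0,0,0],"jaw":1},{"travel":[0,0,-0.3],"dr":[0,0,0],"jaw":1},{"travel":[0,0,-0.7],"dr":[0,0,0],"jaw":1},{"travel":[0,0,-0.8],"dr":[0,0,0],"jaw":1},{"travel":[-0.45,-0.7,0],"dr":[0,0,0],"jaw":1},{"travel":[-0.5,-0.76,0],"dr":[0,0,0],"jaw":1},{"travel":[-0.5,-0.76,0],"dr":[0,0,0],"jaw":1},{"travel":[-0.5,-0.76,0],"dr":[0,0,0],"jaw":1},{"travel":[-0.5,-0.76,0],"dr":[0,0,0],"jaw":1},{"travel":[-0.5,-0.76,0],"dr":[0,0,0],"jaw":1},{"travel":[-0.5,-0.76,0],"dr":[0,0,0],"jaw":1},{"travel":[-0.1,0,0],"dr":[0,0,0],"jaw":1},{"travel":[0,0,0],"dr":[0,0,0],"jaw":1}]'; python3 - <<'E'
from h import *
P=wpose(); print(P)
im=cams.get_image("wrist"); a=cams.get_image("scene")[140:370,190:490]
cv2.imwrite("pics/w8.png",np.hstack([cv2.resize(im,(400,300)),cv2.resize(a,(400,300))])[:,:,::-1])
E
```

```text
clock: 16.38
tool_pos: [0.4322, 0.0116, 0.1116]
tool_rot: [3.14, 0.0, 1.567]
contact_force: [-0.6, -0.1, 0.1]
opening: 0.0854
gripper_force: 0.0
(array([[ 3.99321004e-03,  9.99990200e-01,  1.91161841e-03],
       [ 9.99991997e-01, -3.99273427e-03, -2.52633465e-04],
       [-2.44998405e-04,  1.91261193e-03, -9.99998141e-01]]), array([0.4321769 , 0.01155205, 0.11156133]))
```

View pics/w8.png

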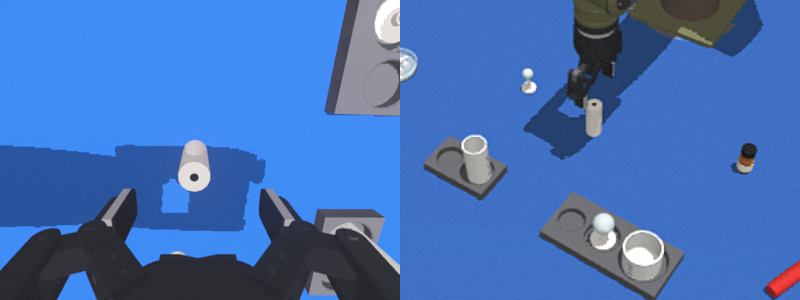

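Tall beaker, wide beaker and large sphere all stand upright in their pockets; rod top hole is at about (310,283) in wrist pixels.

```bash
python3 - <<'E'
from h import *
P=wpose(); print(P[1],at("wrist",310,283,.08,P),at("wrist",381*1.6,82*1.6,.02,P))
E
```

```text
[0.43413312 0.01242886 0.11222301] [0.43153774 0.01094258] [0.63034077 0.0931082 ]
```

```bash
python3 -m pendant '[{"travel":[-0.03,-0.05,0.6],"dr":[0,0,0],"jaw":1},{"travel":[0,0,0.8],"dr":[0,0,0],"jaw":1},{"travel":[0,0,0.5],"dr":[0,0,0],"jaw":1},{"travel":[0,0,0],"dr":[0,0,0],"jaw":1},{"travel":[0,0,0],"dr":[0,0,0],"jaw":0.2},{"travel":[0,0,0],"dr":[0,0,0],"jaw":0.2},{"travel":[0,0,0],"dr":[0,0,0],"jaw":0.2},{"travel":[0,0,0],"dr":[0,0,0],"jaw":0.2},{"travel":[0,0,0],"dr":[0,0,0],"jaw":0.2},{"travel":[0,0,0],"dr":[0,0,0],"jaw":0.2},{"travel":[0,0,0],"dr":[0,0,0],"jaw":0.2},{"travel":[0,0,0],"dr":[0,0,0],"jaw":0.2},{"travel":[0,0,0],"dr":[0,0,0],"jaw":0.2},{"travel":[0,0,0],"dr":[0,0,0],"jaw":0.2},{"travel":[0,0,0],"dr":[0,0,0],"jaw":0.2}]' 45
```

```text
clock: 17.73
tool_pos: [0.4321, 0.0112, 0.0363]
tool_rot: [3.139, 0.0, 1.569]
contact_force: [-0.7, 0.8, 7.0]
opening: 0.029
gripper_force: 45.1
```

```bash
python3 -m pendant '[{"travel":[0,0,-0.4],"dr":[0,0,0],"jaw":0.2},{"travel":[0,0,-0.8],"dr":[0,0,0],"jaw":0.2},{"travel":[0.2,0.5,0],"dr":[0,0,0],"jaw":0.2},{"travel":[0.33,0.84,0],"dr":[0,0,0],"jaw":0.2},{"travel":[0.33,0.84,0],"dr":[0,0,0],"jaw":0.2},{"travel":[0.33,0.84,0],"dr":[0,0,0],"jaw":0.2},{"travel":[0.33,0.84,0],"dr":[0,0,0],"jaw":0.2},{"travel":[0.33,0.84,0],"dr":[0,0,0],"jaw":0.2},{"travel":[0.13,0.36,0],"dr":[0,0,0],"jaw":0.2},{"travel":[0,0,0],"dr":[0,0,0],"jaw":0.2},{"travel":[0,0,0],"dr":[0,0,0],"jaw":0.2}]'; python3 - <<'E'
from h import *
P=wpose(); im=cams.get_image("wrist"); np.save("P9.npy",np.array(P[1])); cv2.imwrite("pics/w9.png",im[:,:,::-1]); print(P[1])
E
```

```text
clock: 18.65
tool_pos: [0.6332, 0.0902, 0.0819]
tool_rot: [-3.14, 0.0, 1.57]
contact_force: [-0.3, -0.1, -1.3]
opening: 0.029
gripper_force: 45.0
[0.63315448 0.09020971 0.08194523]
```

View pics/w9.png

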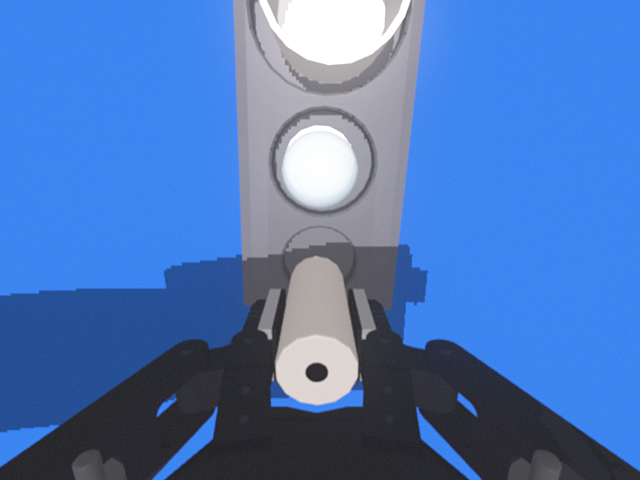

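Rod pocket spans 283–355 (centre 319) with its top at 226, so the rod is directly above it; lowering.

```bash
python3 -m pendant '[{"travel":[0.03,0.03,0.35],"dr":[0,0,0],"jaw":0.2},{"travel":[0,0,0.35],"dr":[0,0,0],"jaw":0.2},{"travel":[0,0,0.15],"dr":[0,0,0],"jaw":0.2},{"travel":[0,0,0.1],"dr":[0,0,0],"jaw":0.2},{"travel":[0,0,0.06],"dr":[0,0,0],"jaw":0.2},{"travel":[0,0,0],"dr":[0,0,0],"jaw":0.2},{"travel":[0,0,0],"dr":[0,0,0],"jaw":0.2}]'
```

```text
clock: 19.28
tool_pos: [0.6343, 0.0911, 0.0424]
tool_rot: [-3.141, 0.0, 1.569]
contact_force: [-1.3, -0.2, -0.3]
opening: 0.0288
gripper_force: 44.7
```

```bash
python3 -m pendant '[{"travel":[0,0,0.05],"dr":[0,0,0],"jaw":0.2},{"travel":[0,0,0],"dr":[0,0,0],"jaw":0.45},{"travel":[0,0,0],"dr":[0,0,0],"jaw":0.7},{"travel":[0,0,0],"dr":[0,0,0],"jaw":1},{"travel":[0,0,0],"dr":[0,0,0],"jaw":1},{"travel":[0,0,-0.3],"dr":[0,0,0],"jaw":1},{"travel":[0,0,-0.7],"dr":[0,0,0],"jaw":1},{"travel":[0,0,-0.8],"dr":[0,0,0],"jaw":1},{"travel":[-0.5,-0.46,0],"dr":[0,0,0],"jaw":1},{"travel":[-0.64,-0.59,0],"dr":[0,0,0],"jaw":1},{"travel":[-0.64,-0.59,0],"dr":[0,0,0],"jaw":1},{"travel":[-0.64,-0.59,0],"dr":[0,0,0],"jaw":1},{"travel":[-0.64,-0.59,0],"dr":[0,0,0],"jaw":1},{"travel":[-0.64,-0.59,0],"dr":[0,0,0],"jaw":1},{"travel":[-0.64,-0.59,0],"dr":[0,0,0],"jaw":1},{"travel":[-0.64,-0.59,0],"dr":[0,0,0],"jaw":1},{"travel":[-0.64,-0.59,0],"dr":[0,0,0],"jaw":1},{"travel":[-0.64,-0.59,0],"dr":[0,0,0],"jaw":1},{"travel":[0,0,0],"dr":[0,0,0],"jaw":1}]'; python3 - <<'E'
from h import *
P=wpose(); print(P[1])
im=cams.get_image("wrist"); cv2.imwrite("pics/w10.png",im[:,:,::-1])
g=im.min(2)[120:400,225:415]; m=((g>140)).astype(np.uint8)
n,l,s,c=cv2.connectedComponentsWithStats(m)
for i in range(1,n):
    if s[i][4]>100: print(s[i],c[i]+[225,120],at("wrist",*(c[i]+[225,120]),.045,P))
E
```

```text
clock: 20.87
tool_pos: [0.4007, -0.1617, 0.1131]
tool_rot: [-3.141, 0.002, 1.564]
contact_force: [0.7, 0.4, -1.0]
opening: 0.0854
gripper_force: 0.0
[ 0.40066121 -0.16174307  0.11310105]
[  73   99   39   54 1630] [316.90245399 245.16993865] [ 0.40196535 -0.15246188]
```

```bash
python3 -m pendant '[{"travel":[0.05,0.03,0.7],"dr":[0,0,0],"jaw":1},{"travel":[0,0,0.8],"dr":[0,0,0],"jaw":1},{"travel":[0,0,0.68],"dr":[0,0,0],"jaw":1},{"travel":[0,0,0],"dr":[0,0,0],"jaw":1},{"travel":[0,0,0],"dr":[0,0,0],"jaw":0.1},{"travel":[0,0,0],"dr":[0,0,0],"jaw":0.1},{"travel":[0,0,0],"dr":[0,0,0],"jaw":0.1},{"travel":[0,0,0],"dr":[0,0,0],"jaw":0.1},{"travel":[0,0,0],"dr":[0,0,0],"jaw":0.1},{"travel":[0,0,0],"dr":[0,0,0],"jaw":0.1},{"travel":[0,0,0],"dr":[0,0,0],"jaw":0.1},{"travel":[0,0,0],"dr":[0,0,0],"jaw":0.1},{"travel":[0,0,0],"dr":[0,0,0],"jaw":0.1},{"travel":[0,0,0],"dr":[0,0,0],"jaw":0.1},{"travel":[0,0,0],"dr":[0,0,0],"jaw":0.1},{"travel":[0,0,0],"dr":[0,0,0],"jaw":0.1}]' 30
```

```text
clock: 22.25
tool_pos: [0.4057, -0.1574, 0.0266]
tool_rot: [3.14, 0.001, 1.569]
contact_force: [-1.6, 0.4, 6.3]
opening: 0.0198
gripper_force: 29.2
```

```bash
python3 -m pendant '[{"travel":[0,0,-0.4],"dr":[0,0,0],"jaw":0.1},{"travel":[0,0,-0.8],"dr":[0,0,0],"jaw":0.1},{"travel":[0,0.5,0],"dr":[0,0,0],"jaw":0.1},{"travel":[-0.1,0.8,0],"dr":[0,0,0],"jaw":0.1},{"travel":[-0.1,0.8,0],"dr":[0,0,0],"jaw":0.1},{"travel":[-0.1,0.8,0],"dr":[0,0,0],"jaw":0.1},{"travel":[-0.1,0.8,0],"dr":[0,0,0],"jaw":0.1},{"travel":[0,0.8,0],"dr":[0,0,0],"jaw":0.1},{"travel":[0,0.8,0],"dr":[0,0,0],"jaw":0.1},{"travel":[0,0.45,0],"dr":[0,0,0],"jaw":0.1},{"travel":[0,0,0],"dr":[0,0,0],"jaw":0.1},{"travel":[0,0,0],"dr":[0,0,0],"jaw":0.1}]'; python3 - <<'E'
from h import *
P=wpose(); im=cams.get_image("wrist"); cv2.imwrite("pics/w11.png",im[:,:,::-1]); print(P[1])
E
```

```text
clock: 23.25
tool_pos: [0.6347, -0.1729, 0.0727]
tool_rot: [-3.14, -0.0, 1.57]
contact_force: [0.0, -0.3, -1.4]
opening: 0.0201
gripper_force: 29.5
[ 0.63472376 -0.17291629  0.07265366]
```

View pics/w11.png

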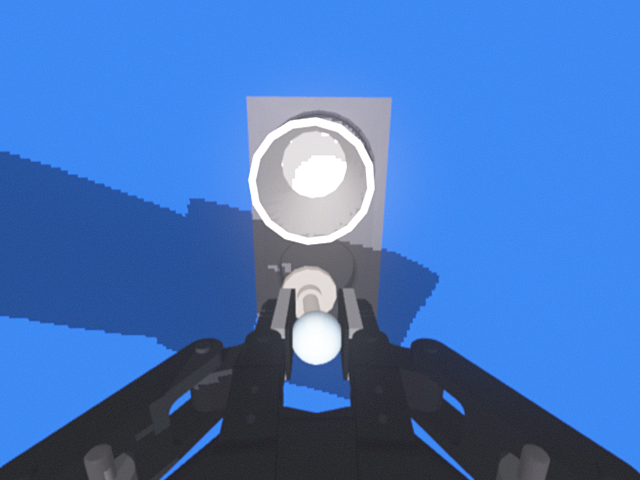

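Tray's far top corners are (247,97) and (391,97); tall rim centre (312,181); foot at (308,292); pocket spans 281–355 (centre 318).

```bash
python3 - <<'E'
from h import *
P=wpose(); print(P[1])
for n,u,v,z in(("c1",247,97,.02),("c2",391,97,.02),("tall",312,181,.098),("foot",308,292,.052),("pk",318,270,.02)): print(n,at("wrist",u,v,z,P))
E
```

```text
[ 0.63380805 -0.17288902  0.07249913]
c1 [ 0.59759761 -0.07499943]
c2 [ 0.67471096 -0.0751088 ]
tall [ 0.63335661 -0.11002429]
foot [ 0.63023728 -0.17429693]
pk [ 0.63564901 -0.17468508]
```

```bash
python3 -m pendant '[{"travel":[-0.07,0.1,0],"dr":[0,0,0],"jaw":0.1},{"travel":[0,0,0.35],"dr":[0,0,0],"jaw":0.1},{"travel":[0,0,0.35],"dr":[0,0,0],"jaw":0.1},{"travel":[0,0,0.15],"dr":[0,0,0],"jaw":0.1},{"travel":[0,0,0.1],"dr":[0,0,0],"jaw":0.1},{"travel":[0,0,0.05],"dr":[0,0,0],"jaw":0.1},{"travel":[0,0,0],"dr":[0,0,0],"jaw":0.1},{"travel":[0,0,0],"dr":[0,0,0],"jaw":0.1}]'
```

```text
clock: 23.97
tool_pos: [0.6383, -0.1759, 0.033]
tool_rot: [-3.141, -0.0, 1.569]
contact_force: [-0.0, 0.2, 0.2]
opening: 0.0202
gripper_force: 29.5
```

```bash
python3 -m pendant '[{"travel":[0,0,0.04],"dr":[0,0,0],"jaw":0.1},{"travel":[0,0,0],"dr":[0,0,0],"jaw":0.1},{"travel":[0,0,0],"dr":[0,0,0],"jaw":0.1}]'
```

```text
clock: 24.22
tool_pos: [0.6387, -0.1761, 0.0328]
tool_rot: [-3.141, 0.0, 1.569]
contact_force: [-3.4, 0.4, 6.6]
opening: 0.0198
gripper_force: 29.9
```

Touching the floor. Release, raise straight up, back away, and check numerically.

```bash
python3 -m pendant '[{"travel":[0,0,0],"dr":[0,0,0],"jaw":0.28},{"travel":[0,0,0],"dr":[0,0,0],"jaw":0.36},{"travel":[0,0,0],"dr":[0,0,0],"jaw":0.6},{"travel":[0,0,0],"dr":[0,0,0],"jaw":1},{"travel":[0,0,0],"dr":[0,0,0],"jaw":1},{"travel":[0,0,0],"dr":[0,0,0],"jaw":1},{"travel":[0,0,-0.3],"dr":[0,0,0],"jaw":1},{"travel":[0,0,-0.7],"dr":[0,0,0],"jaw":1},{"travel":[0,0,-0.9],"dr":[0,0,0],"jaw":1},{"travel":[0,0,-0.9],"dr":[0,0,0],"jaw":1},{"travel":[0,-0.7,-0.3],"dr":[0,0,0],"jaw":1},{"travel":[0,-0.9,0],"dr":[0,0,0],"jaw":1},{"travel":[0,-0.9,0],"dr":[0,0,0],"jaw":1},{"travel":[0,-0.9,0],"dr":[0,0,0],"jaw":1},{"travel":[0,-0.9,0],"dr":[0,0,0],"jaw":1},{"travel":[0,0,0],"dr":[0,0,0],"jaw":1}]'; python3 - <<'E'
from h import *
for n in("scene","side"):
    im=cams.get_image(n); hsv=cv2.cvtColor(im,cv2.COLOR_RGB2HSV)
    m=((hsv[...,1]<90)&(hsv[...,2]>130)).astype(np.uint8)
    k,l,s,c=cv2.connectedComponentsWithStats(m)
    print(n)
    for i in range(1,k):
        x,y=c[i]
        if 30<s[i][4]<3000 and 190<x<460 and 140<y<370: print(s[i],at(n,x,y,.04).round(3))
    # expected projections of top points
    C=cams.camera_info(n); f=240/np.tan(np.radians(C['fov_y']/2))
    for nm,X in(("smallball",(.6355,-.177,.051)),("smallfoot",(.6355,-.177,.012)),("tallrim",(.6345,-.112,.098)),("largeball",(.637,.153,.0585)),("rodtop",(.634,.091,.086)),("rodbottom",(.634,.091,.02)),("widerim",(.640,.233,.06))):
        q=C['R']@np.array(X)+C['t']; u,v=q[:2]/q[2]*f+[C['cx'],C['cy']]; print(nm,u.round(),v.round(),im[int(v),int(u)])
E
```

```text
clock: 25.55
tool_pos: [0.4609, -0.1744, 0.1545]
tool_rot: [-3.137, -0.001, 1.568]
contact_force: [0.2, -0.0, -1.2]
opening: 0.0856
gripper_force: 0.0
scene
[429 131  18  23 210] [-0.007  0.088]
[236 243  23  38 641] [ 0.625 -0.12 ]
[220 246  14  21 183] [ 0.642 -0.171]
[443 263  13   9  65] [0.389 0.3  ]
[312 286  14  31 373] [0.63  0.087]
[332 303  21  29 453] [0.64  0.154]
[357 316  31  39 992] [0.644 0.232]
smallball 226.0 252.0 [240 246 248]
smallfoot 228.0 261.0 [213 210 203]
tallrim 245.0 250.0 [173 172 168]
largeball 342.0 312.0 [238 246 248]
rodtop 319.0 292.0 [97 94 91]
rodbottom 319.0 308.0 [179 176 169]
widerim 374.0 329.0 [154 151 150]
side
[343 160  30  29 488] [ 0.487 -0.376]
[264 195  42  39 797] [ 0.639 -0.138]
[ 201  243   79   82 2262] [0.638 0.185]
[344 344  16  18 166] [0.355 0.324]
smallball 288.0 203.0 [204 201 201]
smallfoot 289.0 215.0 [179 175 178]
tallrim 280.0 200.0 [201 197 198]
largeball 243.0 273.0 [229 233 236]
rodtop 253.0 248.0 [204 196 194]
rodbottom 255.0 271.0 [207 199 196]
widerim 229.0 295.0 [203 199 197]
```

All five items measure upright in their pockets, and the vial has not moved.

```bash
python3 -c "
from workcell import r
print(r.hand_in())"
```

```text
the job is handed in; nothing more can be done
None
```

Both kits are made up and handed in at about 26 s on the clock: all five items are released and stand upright in their assigned pockets, with the vial and screwdriver not touched.

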